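# Fit a split snap ring over an axle stub with spreading pliers

### The job

First press the raised side of the hub's round cover plate down so that the plate sits flush. Then take the ring pliers out of their fork stand by the two upright handles, squeeze the handles fully so that the snap ring on the tips is spread, and slide the ring down over the axle stub until it lies level in the groove, resting lightly on the cover plate. Finish while still holding the pliers squeezed, with the ring spread in the groove; leave the stray spanner, marker and tape roll where they are.

Things in the scene. Friction and masses are not known exactly. Their poses are not given: they have to be found in the camera images.
- groove (a point): Fixed aluminium hub, 120 mm across, with an upright steel axle stub 30 mm across. This point: on the stub's axis, 32 mm above the worktop, where the ring's centre lies when the ring rests on the flush cover plate (its top at 30 mm). The groove is 25 mm across and runs from the plate's top to 7 mm above it. z up; x from the thumb pad to the plate's hinged edge.
- stub_top (a point): Top of the axle stub, on its axis, 70 mm above the worktop; its rim is chamfered by about 3 mm.
- cover_pad (a point): Middle of the top of the small ribbed oblong thumb pad (12 x 26 mm, standing 2.5 mm above the plate) at the raised edge of the hub's round steel cover plate (104 mm across, 6 mm thick). It lies 42 mm from the stub's axis and, when the plate is flush, 32.5 mm above the worktop.
- cover (a joint): Tilt of the cover plate about its far edge (90 mm from the pad), rad: 0 = flush, starts at 0.08 to 0.14. A stiff fit: it stays where it is left; pressing straight down on the pad with about 6 N moves it, some newtons more against the stop do no harm.
- pliers_grip (a point): Ring pliers, loose, 0.2 kg, 155 mm tall, upright in a fork stand. This point: midway between the two upright grey plastic handles, 50 mm above the pivot, 154 mm above the worktop. Handles 14 mm wide, 9 mm thick, one each side along y; 52 mm over their outsides relaxed, 44 squeezed; they reach 22 mm above and 34 below. Close fingers along this frame's y; z up.
- ring_centre (a point): Centre of the split snap ring (two steel half rings, 4 mm thick, each fixed on a pliers tip), 130 mm below pliers_grip. Bore 27 mm relaxed, too small for the stub; squeezed it opens along y to 40 mm and clears the stub by 2 to 3 mm all round. The tips reach 30 mm from the centre along y, 2 mm below it.
- pliers_arm_a (a joint): Squeeze of the pliers, rad: 0 = relaxed (ring closed), 0.08 = handles squeezed fully to their stop and parallel (ring spread). Sprung: 4 to 7 N on the handles squeezes them; let go, they spring back. Both arms move alike. Grip with 40 N or so.
- stand: Fixed grey fork stand, base 100 x 84 x 10 mm, origin under its centre. Two uprights, 10 mm thick, 34 mm wide in y, stand 30 mm either side in x; the pliers' pivot bar rests in open-topped notches in them, pivot at 104 mm, upright tops 113 mm. Lift the pliers straight up by at least 110 mm before moving sideways.
- spanner: Bystander: open-ended spanner, 182 mm long, lying on the worktop. Leave it.
- marker_black: Bystander: white marker with a black cap, 135 mm long, lying on the worktop. Leave it.
- tape_roll: Bystander: roll of tape, 82 mm across, 24 mm high, lying on the worktop. Leave it.
Not all that is in view belongs to the job. Leave any red or yellow look-alike of the part that bears pliers_grip alone.

How it is judged:
By the outcome, as a careful person would: the job done as asked, in the order asked, and still so for the second after the job is handed in, while the arm keeps its last pose, push and grip.
It also fails if it takes over 61 s, if anything falls off the work surface, if the arm or the gripper's body presses on something with over 40 N, if the wrist force passes 120 N, or if a joint passes its speed limit or range.

### The arm

A 6-joint arm with a two-finger parallel gripper is mounted at the origin on a cart in front of the work surface, level with it; the furniture and walls round the work are solid. World frame = base frame: x ahead of the robot, y to its left, z up, the work surface at z = 0. Lengths are in m, angles in rad, forces in N, time in s.
With the tool pointing down it reaches from about 0.3 to 0.775 m from the base axis. Payload 14.6 kg.
Tool frame: the origin (TCP) lies at the very end of the fingers, on their centre line; the grasp point (between the pads) lies 19 mm behind it; z points along the fingers, y is the line along which they close (so a half turn about z gives the same grasp; the last joint's range is limited). The gripper opens to 94 mm and grips with 3 to 60 N. Pads are 16 mm wide; open, the fingers measure 119 mm over their backs; the gripper's body (75 mm by 177 mm) begins 78 mm behind the grasp point.
Start: joints at [-1.333, 0.3, 1.521, -0, 1.321, -0.067], TCP at [0.165, -0.525, 0.205] pointing down, gripper open.
Joint ranges: [-3.03, 3.03], [-0.79, 2.21], [0.23, 2.52], [-1.04, 4.18], [0, 3.07], [-2.55, 2.55]. Speed limits (rad/s): [2.22, 2.22, 2.57, 3.14, 3.14, 3.14].

### API

Orientations are given as [roll, pitch, yaw] about the fixed x, y, z axes, in that order (R = Rz(yaw) Ry(pitch) Rx(roll)).
In Python, from station import * gives the robot as it stands.
- The arm moves only by the tool jog_arm, never from a script. Its argument "rows" is a list of rows, each a list of 3 entries, a list of its own where there are three numbers: the shift along the tool's x, y, z in m, then the turn about the tool's z in degrees, then the finger opening in m, from 0 to 0.094. A call has 1 to 12 rows; each row shifts and turns the commanded pose from where the row before left it, along the tool's axes as they then stand; what a row does not reach is not made up. A row lasts 1/12 s, in which the tool goes at most 41.7 mm and 7.16 degrees, less where a joint would pass 70% of its speed; a pose out of reach is approached as far as the arm can. A call is refused whole if a number of a shift passes 0.0417 or a number of a turn 7.16, either way. A call with a gripper value outside its range is refused whole. The fingers move at their own pace and stop on an object; "squeeze" is the grip in N (left out, the last holds). Time passes only in rows, so rows that do not move let the fingers close. It gives the time, the measured TCP pose, the force, the opening and the grip force at its end, in the units of the state.
- get_obs(): the state, without advancing time (a new reading comes with each control period).
- camera(name): name is "scene" or "top" or "wrist"; returns a dict with "image" (480x640x3 uint8, red, green, blue), "range_z" (480x640 float32, m along the optical axis (not along the pixel's ray), 0 where there is no reading), "K" (3x3 intrinsics, pixels), "world_from_camera" (4x4, takes a point from camera to world coordinates); the wrist camera has in their place "T_tool_cam" (4x4, takes a point from camera to tool coordinates, whose origin is the TCP and whose axes are the flange's). Camera axes: x right, y up, looking along -z (the intrinsics and any distortion apply to the point x, -y, -z); pixel columns grow to the right and rows downward; lengths in m; the calibration is good to about 2 mm. A picture is of the moment at which its call begins: read the wrist's pose just before it.
- hand_in(): hands the job in; it is judged then, once.
Trained networks look in a picture, given as the dict that the camera call returned (one of the last four; its "shot" number tells which), for a name from the list of things; names that differ only in an ending like _2 or _b are one class to them, and where a whole thing is asked for, a point or a joint stands for the part that bears it (a point fixed in the world has none). Each returns a list of dicts, best first, with "p" (0 to 1); they miss things now and then, are a little off and sometimes report something else, mostly with a low value. They report only what shows in the picture. A call takes as long as a camera call. They do not tell look-alikes from the thing itself.
- search_frame(label, picture): "at" ([column, row] as shares, 0 to 1, of the picture: columns of its width, rows of its height, amid what is visible of it).
- spot_point(label, picture): "at" ([column, row] as shares, 0 to 1, of the picture: columns of its width, rows of its height: a listed point, or the origin of a listed thing).
The state is a dict: "time_s": time; "qpos": joint angles; "joint_vel": joint speeds; "tau": joint torques, N m; "ee_pos": TCP position; "eef_rot": TCP orientation; "force": force on the tool from outside, world axes, zero at the start; "moment": the same for the moment, N m; "grip_width": finger opening in m; "grip_force": force on a finger pad.
Only numpy, scipy, OpenCV 4.12 (cv2) and the standard library are available. Lean on these libraries where they do the work, as an engineer would, in place of code of your own. Each camera call takes 0.05 s, during which the arm holds its last target. There are 200 camera calls.

## Working session

There is one attempt and no reset: what is moved stays moved. The work goes in short steps, Python scripts to look and compute and a tool call to move; the robot and the scene stay as the last step left them, time stands still between calls to the robot, and variables do not carry over. Pictures are saved under pics/ and viewed, at most 10 in all, crops included, and the job is handed in when it is done.

Besides the shell and the picture viewer there is one more tool, called after ">>>" in YAML: its name, and indented under it one key for each argument. jog_arm: Moves the arm, as the interface text tells. Its arguments: {"type":"object","properties":{"rows":{"type":"array","items":{"type":"array"}},"squeeze":{"type":"number"}},"required":["rows"]}

```bash
mkdir -p pics; cat > h.py <<'E'
from station import *
import numpy as np, cv2
def wfc(p,ob=None):
    if "world_from_camera" in p: return np.array(p["world_from_camera"])
    from scipy.spatial.transform import Rotation as R
    T=np.eye(4);T[:3,:3]=R.from_euler('xyz',ob["eef_rot"]).as_matrix();T[:3,3]=ob["ee_pos"]
    return T@np.array(p["T_tool_cam"])
def ray(p,uv,ob=None):
    K=np.array(p["K"]);T=wfc(p,ob)
    d=np.array([(uv[0]-K[0,2])/K[0,0],-(uv[1]-K[1,2])/K[1,1],-1.])
    return T[:3,3],T[:3,:3]@d
def atz(p,uv,z,ob=None):
    o,d=ray(p,uv,ob);return o+d*(z-o[2])/d[2]
def cloud(p,ob=None):
    K=np.array(p["K"]);T=wfc(p,ob);r=p["range_z"]
    v,u=np.mgrid[:480,:640]
    c=np.stack([(u-K[0,2])/K[0,0]*r,-(v-K[1,2])/K[1,1]*r,-r],-1)
    w=c@T[:3,:3].T+T[:3,3]; w[r==0]=np.nan
    return w
E
python3 - <<'E'
from h import *
print(get_obs())
for n in ("top","scene"):
    p=camera(n); cv2.imwrite(f"pics/{n}0.png",p["image"][:,:,::-1])
    print(n,[k for k in p],p["K"],wfc(p).round(3).tolist())
    for l,z in (("groove",.032),("stub_top",.07),("cover_pad",.04),("pliers_grip",.154),("ring_centre",.024),("stand",0),("spanner",0),("tape_roll",0),("marker_black",0)):
        for d in spot_point(l,p)[:3]:
            uv=np.array(d["at"])*[640,480]
            print(l,round(d["p"],2),uv.round(),atz(p,uv,z).round(4))
E
```

```text
{'time_s': 0.0, 'qpos': array([-1.33261236e+00,  3.00476198e-01,  1.52155447e+00,  1.96072158e-05,
        1.32071592e+00, -6.65929419e-02]), 'joint_vel': array([ 4.99201934e-04, -9.50923672e-05,  2.84808769e-04, -1.23307933e-03,
       -1.55142341e-03, -1.23662446e-03]), 'tau': array([ 2.77503794e-03, -5.31803370e+01, -3.52734661e+01,  7.09142187e-02,
        2.44354480e-02, -1.05871582e-04]), 'ee_pos': array([ 0.16498949, -0.52440148,  0.2048948 ]), 'eef_rot': array([-3.14044254e+00, -9.57364863e-05,  3.04771994e-01]), 'force': array([ 1.14359585,  0.19363151, -1.10839266]), 'moment': array([-0.01130252, -0.02346213,  0.00646111]), 'grip_force': 0.0, 'grip_width': 0.09422763988077053}
top ['image', 'range_z', 'K', 'world_from_camera', 'shot'] [[588.16190858   0.         316.33289053]
 [  0.         588.16190858 227.02714675]
 [  0.           0.           1.        ]] [[-0.008, 0.982, -0.19, 0.27], [-1.0, -0.011, -0.019, -0.024], [-0.021, 0.189, 0.982, 1.368], [0.0, 0.0, 0.0, 1.0]]
groove 0.92 [228. 237.] [0.5061 0.2059 0.032 ]
stub_top 0.84 [225. 234.] [0.5063 0.2079 0.07  ]
cover_
[... 938 characters left out ...]
 [293. 329.] [0.5031 0.2085 0.032 ]
groove 0.3 [303. 266.] [0.5748 0.0485 0.032 ]
stub_top 0.75 [290. 318.] [0.5086 0.2085 0.07  ]
cover_pad 0.74 [308. 336.] [0.4642 0.2125 0.04  ]
cover_pad 0.61 [304. 266.] [0.5679 0.051  0.04  ]
pliers_grip 0.9 [391. 210.] [ 0.4214 -0.1165  0.154 ]
pliers_grip 0.84 [332. 147.] [ 0.6651 -0.2735  0.154 ]
ring_centre 0.84 [366. 202.] [ 0.5393 -0.2465  0.024 ]
ring_centre 0.84 [337. 182.] [ 0.6539 -0.2823  0.024 ]
ring_centre 0.74 [293. 319.] [0.5208 0.1835 0.024 ]
stand 0.7 [368. 213.] [ 0.5255 -0.2302  0.    ]
spanner 0.88 [368. 291.] [0.4095 0.0179 0.    ]
tape_roll 0.85 [352. 347.] [0.3773 0.1717 0.    ]
marker_black 0.52 [301. 266.] [0.5928 0.0288 0.    ]
```

View pics/top0.png

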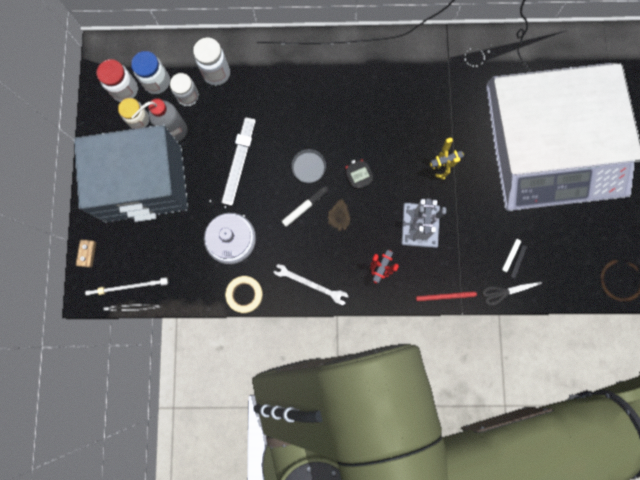

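```bash
python3 - <<'E'
import cv2
s=cv2.imread("pics/scene0.png")[90:340,230:450]; t=cv2.imread("pics/top0.png")[130:300,360:480]
a=cv2.resize(s,(484,550),interpolation=2); b=cv2.resize(t,(300,425),interpolation=2)
import numpy as np
o=np.zeros((550,790,3),'uint8'); o[:,:484]=a; o[:425,490:790]=b
cv2.imwrite("pics/crop1.png",o)
E
```

```text
(no output)
```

View pics/crop1.png

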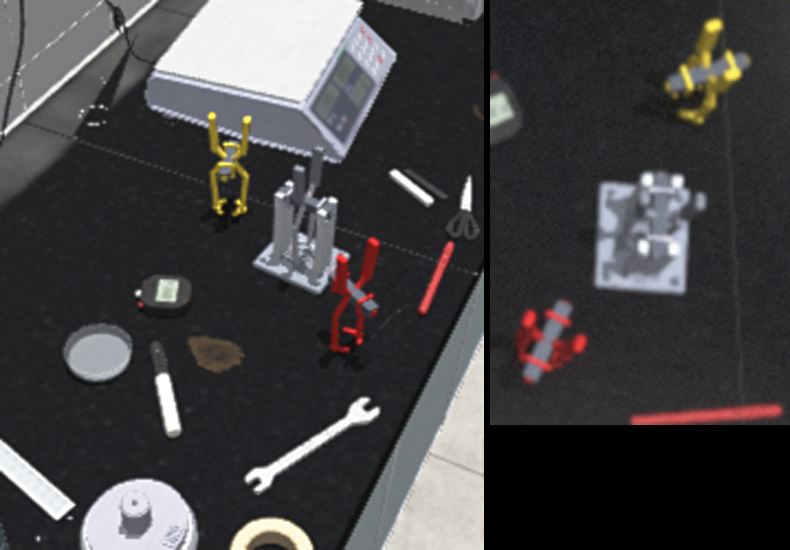

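Top picture: the grey pliers stand in the fork at (430,210). The look-alikes are red at (382,266) and yellow at (446,158). The grey pair in the stand fits the description, and the enlarged crop confirms it. The hub is at (228,237) with its pad on the near side at (226,255). Next I raise the tool, square the yaw and look at the pliers from above.

>>> jog_arm:
  rows:
    - [[0, 0, -0.03], 7, 0.094]
    - [[0, 0, -0.04], 7, 0.094]
    - [[0, 0, -0.04], 3.45, 0.094]
    - [[0.028, -0.027, -0.02], 0, 0.094]
    - [[0.028, -0.027, 0], 0, 0.094]
    - [[0.028, -0.027, 0], 0, 0.094]
    - [[0.028, -0.027, 0], 0, 0.094]
    - [[0.028, -0.027, 0], 0, 0.094]
    - [[0.028, -0.027, 0], 0, 0.094]
    - [[0.028, -0.027, 0], 0, 0.094]
    - [[0.028, -0.027, 0], 0, 0.094]
    - [[0.028, -0.027, 0], 0, 0.094]

```text
time_s: 2.0
ee_pos: [0.4167, -0.2812, 0.3347]
eef_rot: [3.141, -0.0, 0.0]
force: [-0.1, -0.8, 0.2]
grip_width: 0.0939
grip_force: 0.0
```

```bash
python3 - <<'E'
from h import *
ob=get_obs();print(ob["ee_pos"],ob["eef_rot"],ob["qpos"])
p=camera("wrist");print(np.array(p["T_tool_cam"]).round(3).tolist(),p["K"][0][0])
cv2.imwrite("pics/w1.png",p["image"][:,:,::-1])
for l,z in (("pliers_grip",.154),("ring_centre",.024),("stand",0)):
  for d in spot_point(l,p)[:3]:
    uv=np.array(d["at"])*[640,480]; print(l,round(d["p"],2),uv.round(),atz(p,uv,z,ob).round(4))
E
```

```text
[ 0.41671342 -0.28121766  0.33473956] [ 3.14128201e+00 -3.78238714e-04  1.88815611e-04] [-6.66506338e-01  1.26199342e-01  1.43510821e+00 -1.02256942e-05
  1.57979576e+00  9.04101137e-01]
[[-0.0, 0.968, 0.252, 0.073], [1.0, 0.0, 0.0, 0.001], [0.0, 0.252, -0.968, -0.18], [0.0, 0.0, 0.0, 1.0]] 340.875573012871
pliers_grip 0.88 [284. 101.] [ 0.5342 -0.2455  0.154 ]
pliers_grip 0.66 [202. 198.] [ 0.4377 -0.1554  0.154 ]
ring_centre 0.85 [330.   4.] [ 0.6659 -0.2938  0.024 ]
ring_centre 0.78 [291. 114.] [ 0.5344 -0.2417  0.024 ]
ring_centre 0.55 [228. 188.] [ 0.4335 -0.1487  0.024 ]
stand 0.79 [294. 117.] [ 0.5318 -0.2429  0.    ]
```

View pics/w1.png

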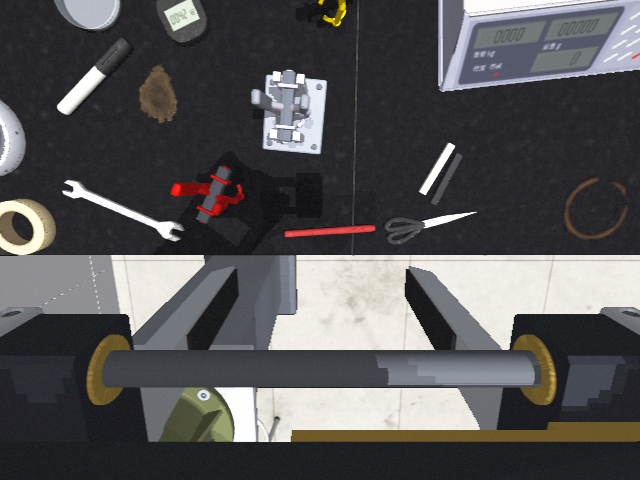

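The wrist view shows the grey pliers in the fork at (284,101), with the red look-alike at (205,195). Now to the hub.

>>> jog_arm:
  rows:
    - [[-0.002, -0.03, 0], 0, 0]
    - [[-0.002, -0.04, 0], 0, 0]
    - [[-0.002, -0.041, 0], 0, 0]
    - [[-0.002, -0.041, 0], 0, 0]
    - [[-0.002, -0.041, 0], 0, 0]
    - [[-0.002, -0.041, 0], 0, 0]
    - [[0, -0.041, 0], 0, 0]
    - [[0, -0.041, 0], 0, 0]
    - [[0, -0.041, 0.005], 0, 0]
    - [[0, -0.041, 0.01], 0, 0]
    - [[0, -0.041, 0.01], 0, 0]
    - [[0, -0.041, 0.01], 0, 0]

```text
time_s: 3.2
ee_pos: [0.4035, 0.1964, 0.2998]
eef_rot: [-3.141, -0.001, -0.002]
force: [1.4, -1.4, 0.1]
grip_width: 0.0174
grip_force: 0.0
```

>>> jog_arm:
  rows:
    - [[0, -0.01, 0.01], 0, 0]
    - [[0, 0, 0.01], 0, 0]
    - [[0, 0, 0], 0, 0]
    - [[0, 0, 0], 0, 0]

```text
time_s: 3.53
ee_pos: [0.4038, 0.204, 0.2799]
eef_rot: [3.141, 0.0, -0.002]
force: [0.1, 0.3, -0.9]
grip_width: 0.0005
grip_force: 0.0
```

```bash
python3 - <<'E'
from h import *
ob=get_obs();print(ob["ee_pos"],ob["eef_rot"],ob["qpos"])
p=camera("wrist")
cv2.imwrite("pics/w2.png",cv2.resize(p["image"][0:250,160:480,::-1],(768,600),interpolation=cv2.INTER_CUBIC))
for l,z in (("groove",.032),("stub_top",.07),("cover_pad",.04)):
  for d in spot_point(l,p)[:3]:
    uv=np.array(d["at"])*[640,480]; print(l,round(d["p"],2),uv.round(1),atz(p,uv,z,ob).round(4))
c=cloud(p,ob); 
m=(c[...,2]>.064)&(c[...,2]<.08)&(abs(c[...,0]-.506)<.04)&(abs(c[...,1]-.207)<.04)
q=c[m];print("stub",m.sum(),q.mean(0),q.min(0),q.max(0), [q2 for q2 in cv2.minEnclosingCircle(q[:,:2].astype('f4'))])
# plate plane
s=q.mean(0); r=np.hypot(c[...,0]-s[0],c[...,1]-s[1])
m=(r>.022)&(r<.049)&(c[...,2]>.024)&(c[...,2]<.055); P=c[m]
for _ in range(4):
    A=np.c_[P[:,:2]-s[:2],np.ones(len(P))];k=np.linalg.lstsq(A,P[:,2],rcond=None)[0];e=P[:,2]-A@k
    P=P[abs(e)<max(.0015,1.5*e.std())]
print("plane",k,"tilt",np.hypot(*k[:2]),"downdir(to hinge)",np.degrees(np.arctan2(-k[1],-k[0])),len(P),e.std())
E
```

```text
[0.40383089 0.20398838 0.27986531] [ 3.14119458e+00  4.21645148e-04 -1.56707270e-03] [ 3.86885539e-01  2.78912149e-02  1.66417448e+00 -2.10244474e-04
  1.45006796e+00  1.95927423e+00]
groove 0.95 [317.6 121.4] [0.507  0.2068 0.032 ]
stub_top 0.74 [316.2 118.7] [0.5071 0.208  0.07  ]
cover_pad 0.91 [320.  155.9] [0.4671 0.2041 0.04  ]
stub 601 [0.50767821 0.20538893 0.07018323] [0.4933128  0.19076404 0.06400617] [0.52245312 0.21923474 0.07309711] [(0.5078828930854797, 0.2054469734430313), 0.014911706559360027]
plane [-0.10421748 -0.00498574  0.03557319] tilt 0.10433666897627576 downdir(to hinge) 2.7389272829032754 3945 0.0006879972408593837
```

View pics/w2.png

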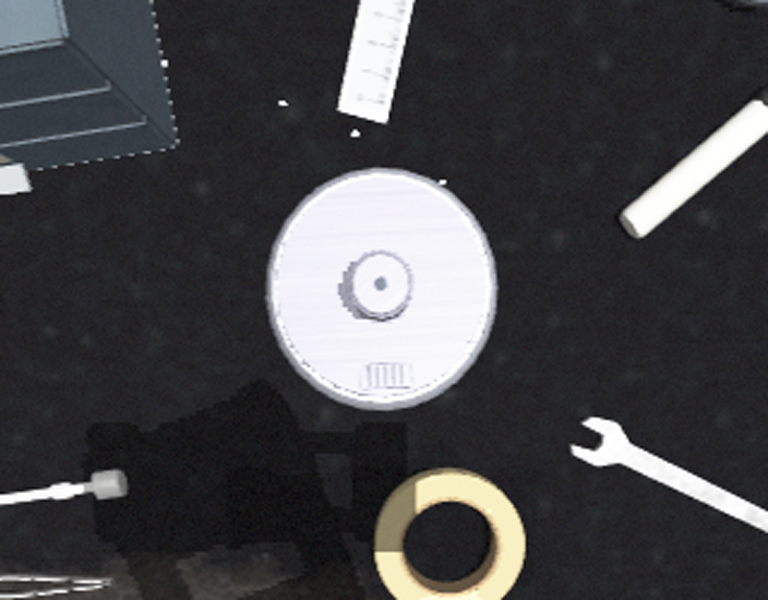

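The wrist view shows the hub with the stub at about (316,119) and the ribbed pad at (320,156). The stub axis is near (0.5077, 0.206), and the plate is tilted 0.104 with its pad toward -x. I go over the pad and press down gently.

>>> jog_arm:
  rows:
    - [[0.02, 0, 0.01], 0, 0]
    - [[0.025, 0, 0.03], 0, 0]
    - [[0.017, 0, 0.036], 0, 0]
    - [[0, 0, 0.04], 0, 0]
    - [[0, 0, 0.04], 0, 0]
    - [[0, 0, 0.035], 0, 0]
    - [[0, 0, 0.02], 0, 0]
    - [[0, 0, 0.01], 0, 0]
    - [[0, 0, 0], 0, 0]
    - [[0, 0, 0], 0, 0]
  squeeze: 20

```text
time_s: 4.57
ee_pos: [0.4663, 0.2055, 0.06]
eef_rot: [-3.141, -0.001, -0.0]
force: [0.0, 0.1, 0.3]
grip_width: 0.0005
grip_force: 0.0
```

>>> jog_arm:
  rows:
    - [[0, 0, 0.004], 0, 0]
    - [[0, 0, 0.004], 0, 0]
    - [[0, 0, 0.003], 0, 0]
    - [[0, 0, 0.003], 0, 0]
    - [[0, 0, 0.002], 0, 0]
    - [[0, 0, 0.002], 0, 0]
    - [[0, 0, 0.002], 0, 0]
    - [[0, 0, 0], 0, 0]

```text
time_s: 5.23
ee_pos: [0.4652, 0.2056, 0.0387]
eef_rot: [3.141, 0.001, 0.0]
force: [-1.0, -1.0, 2.4]
grip_width: 0.0006
grip_force: 0.9
```

>>> jog_arm:
  rows:
    - [[0, 0, 0.0015], 0, 0]
    - [[0, 0, 0.0015], 0, 0]
    - [[0, 0, 0.001], 0, 0]
    - [[0, 0, 0.001], 0, 0]
    - [[0, 0, 0.001], 0, 0]
    - [[0, 0, 0], 0, 0]

```text
time_s: 5.73
ee_pos: [0.4654, 0.2056, 0.0329]
eef_rot: [3.142, 0.0, 0.0]
force: [-1.2, -0.8, 2.3]
grip_width: -0.0002
grip_force: 0.9
```

>>> jog_arm:
  rows:
    - [[0, 0, 0.001], 0, 0]
    - [[0, 0, 0.0005], 0, 0]
    - [[0, 0, 0], 0, 0]

```text
time_s: 5.98
ee_pos: [0.4656, 0.2057, 0.0323]
eef_rot: [-3.141, -0.0, 0.0]
force: [-9.4, -1.6, 17.3]
grip_width: 0.0005
grip_force: 8.6
```

>>> jog_arm:
  rows:
    - [[0, 0, 0.0004], 0, 0]
    - [[0, 0, 0], 0, 0]
    - [[0, 0, -0.005], 0, 0]
    - [[0, 0, -0.02], 0, 0]
    - [[0, 0, -0.04], 0, 0]
    - [[-0.01, 0, -0.04], 0, 0.05]
    - [[-0.02, 0, -0.04], 0, 0.094]
    - [[-0.02, 0, -0.04], 0, 0.094]
    - [[-0.01, 0, -0.04], 0, 0.094]
    - [[0, 0, -0.023], 0, 0.094]
    - [[0, 0, 0], 0, 0.094]
    - [[0, 0, 0], 0, 0.094]

```text
time_s: 6.98
ee_pos: [0.4087, 0.2057, 0.2743]
eef_rot: [-3.141, -0.003, 0.0]
force: [0.2, 0.6, -1.8]
grip_width: 0.0434
grip_force: 0.0
```

```bash
cat > plate.py <<'E'
from h import *
ob=get_obs();print(ob["ee_pos"],ob["eef_rot"],ob["force"])
p=camera("wrist")
c=cloud(p,ob)
m=(c[...,2]>.064)&(c[...,2]<.08)&(abs(c[...,0]-.506)<.04)&(abs(c[...,1]-.207)<.04)
q=c[m];print("stub",[q2 for q2 in cv2.minEnclosingCircle(q[:,:2].astype('f4'))],np.median(q[:,2]))
s=q.mean(0); r=np.hypot(c[...,0]-s[0],c[...,1]-s[1])
m=(r>.022)&(r<.049)&(c[...,2]>.024)&(c[...,2]<.055); P=c[m]
for _ in range(4):
    A=np.c_[P[:,:2]-s[:2],np.ones(len(P))];k=np.linalg.lstsq(A,P[:,2],rcond=None)[0];e=P[:,2]-A@k
    P=P[abs(e)<max(.0015,1.5*e.std())]
print("plane",k,len(P))
for l,z in (("groove",.032),("stub_top",.07),("cover_pad",.0325)):
  for d in spot_point(l,p)[:1]:
    uv=np.array(d["at"])*[640,480]; print(l,round(d["p"],2),uv.round(1),atz(p,uv,z,ob).round(4))
E
python3 plate.py
```

```text
[0.40868118 0.2057014  0.27434319] [-3.14065890e+00 -2.63484323e-03  2.79697267e-04] [ 0.18338707  0.64040265 -1.82147099]
stub [(0.5078205466270447, 0.20539891719818115), 0.014901500195264816] 0.0704084851540615
plane [-0.00224667 -0.00041869  0.03058951] 3937
groove 0.66 [323.5 124.7] [0.5085 0.202  0.032 ]
stub_top 0.93 [321.5 128.9] [0.5018 0.2045 0.07  ]
cover_pad 0.83 [319.3 160.9] [0.4668 0.2071 0.0325]
```

The plate is flush (residual tilt about 0). Back to the pliers for a closer measurement.

>>> jog_arm:
  rows:
    - [[0, 0.02, -0.02], 0, 0.094]
    - [[0, 0.035, -0.02], 0, 0.094]
    - [[0.002, 0.04, -0.016], 0, 0.094]
    - [[0.002, 0.041, 0], 0, 0.094]
    - [[0.002, 0.041, 0], 0, 0.094]
    - [[0.002, 0.041, 0], 0, 0.094]
    - [[0.002, 0.041, 0], 0, 0.094]
    - [[0.002, 0.041, 0], 0, 0.094]
    - [[0.002, 0.041, 0], 0, 0.094]
    - [[0.002, 0.041, 0], 0, 0.094]
    - [[0.002, 0.041, 0], 0, 0.094]
    - [[0.002, 0.025, 0], 0, 0.094]

```text
time_s: 8.18
ee_pos: [0.4277, -0.2445, 0.3275]
eef_rot: [-3.141, 0.002, -0.002]
force: [0.2, 1.4, -0.2]
grip_width: 0.0942
grip_force: 0.0
```

>>> jog_arm:
  rows:
    - [[0, 0, 0], 0, 0.094]
    - [[0, 0, 0], 0, 0.094]
    - [[0, 0, 0], 0, 0.094]

```text
time_s: 8.43
ee_pos: [0.4283, -0.2406, 0.3282]
eef_rot: [-3.141, 0.001, 0.0]
force: [0.2, 0.5, 0.2]
grip_width: 0.0937
grip_force: 0.0
```

```bash
python3 - <<'E'
from h import *
ob=get_obs();print(ob["ee_pos"],ob["eef_rot"],ob["qpos"])
p=camera("wrist")
cv2.imwrite("pics/w3.png",cv2.resize(p["image"][20:220,220:420,::-1],(600,600),interpolation=cv2.INTER_CUBIC))
for l,z in (("pliers_grip",.154),("ring_centre",.024),("stand",0)):
  for d in spot_point(l,p)[:2]:
    uv=np.array(d["at"])*[640,480]; print(l,round(d["p"],2),uv.round(1),atz(p,uv,z,ob).round(4))
c=cloud(p,ob);near=(abs(c[...,0]-.534)<.07)&(abs(c[...,1]+.243)<.06)
def blobs(lo,hi,mn=15):
    m=(near&(c[...,2]>lo)&(c[...,2]<hi)).astype('uint8')
    n,L=cv2.connectedComponents(m)
    for i in range(1,n):
        q=c[L==i]
        if len(q)>=mn:
            r=cv2.minAreaRect((q[:,:2]*1000).astype('f4'))
            print((lo,hi),len(q),q.mean(0).round(4),"rect",np.round(r[0],1),np.round(r[1],1),round(r[2],1))
blobs(.168,.185,8);blobs(.106,.120);blobs(.006,.014,200)
E
```

```text
[ 0.42829163 -0.24058781  0.3282493 ] [-3.14067507e+00  1.07963844e-03  1.69804660e-04] [-5.86477147e-01  1.01725609e-01  1.47672269e+00  1.66513104e-04
  1.56455142e+00  9.84148714e-01]
pliers_grip 0.87 [325.8 110.7] [ 0.5361 -0.2461  0.154 ]
pliers_grip 0.82 [234.2 211.9] [ 0.4356 -0.1499  0.154 ]
ring_centre 0.63 [125.6  88.6] [0.5763 0.0165 0.024 ]
ring_centre 0.62 [363.4  10.5] [ 0.6668 -0.2943  0.024 ]
stand 0.59 [320.8 125.7] [ 0.531  -0.2409  0.    ]
(0.168, 0.185) 148 [ 0.5358 -0.2216  0.1739] rect [ 536.1 -221.4] [ 9.1 13.8] 83.1
(0.168, 0.185) 150 [ 0.5317 -0.2666  0.174 ] rect [ 531.8 -266.6] [ 9.2 13.1] 89.3
(0.106, 0.12) 1202 [ 0.5385 -0.2446  0.1125] rect [ 534.1 -246.7] [33.4 76.1] 89.1
(0.106, 0.12) 69 [ 0.5052 -0.2286  0.1134] rect [ 505.5 -228.5] [7.9 9.7] 89.6
(0.106, 0.12) 65 [ 0.5028 -0.2544  0.1132] rect [ 502.8 -254.2] [8.7 7.9] 0.0
(0.006, 0.014) 390 [ 0.5696 -0.2198  0.0106] rect [ 568.2 -221.9] [32.8 35.7] 84.5
(0.006, 0.014) 1950 [ 0.5198 -0.2488  0.0105] rect [ 534.  -244.3] [83.9 99.9] 84.8
```

View pics/w3.png

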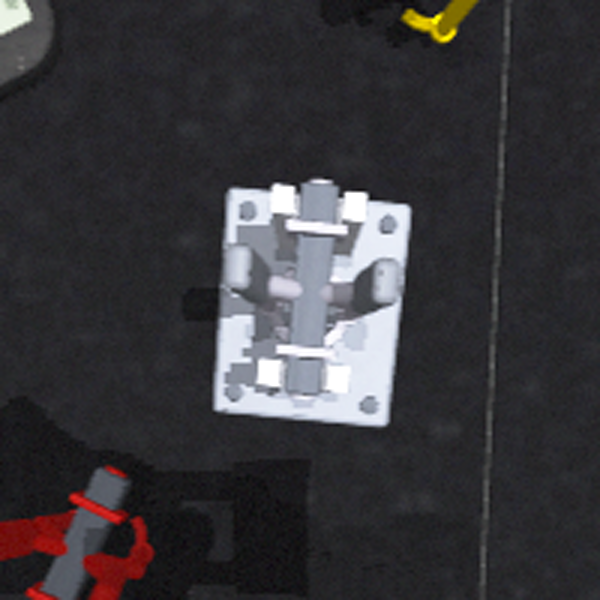

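The close view shows the two handles at crop (240,268) and (387,280) with the bar between them. The pliers' centre is (0.534, -0.244), yaw -5.3°. I move over them and descend.

>>> jog_arm:
  rows:
    - [[0.015, 0.001, 0.01], 0, 0.094]
    - [[0.03, 0.001, 0.02], 0, 0.094]
    - [[0.03, 0.001, 0.02], 0, 0.094]
    - [[0.02, 0.0004, 0.02], 0, 0.094]
    - [[0.0107, 0, 0.02], 0, 0.094]
    - [[0, 0, 0.01], 5.3, 0.094]
    - [[0, 0, 0], 0, 0.094]
    - [[0, 0, 0], 0, 0.094]
    - [[0, 0, 0], 0, 0.094]

```text
time_s: 9.38
ee_pos: [0.5342, -0.2443, 0.2304]
eef_rot: [3.141, -0.002, -0.089]
force: [-0.5, 0.4, -0.5]
grip_width: 0.0942
grip_force: 0.0
```

>>> jog_arm:
  rows:
    - [[0, 0, 0.02], 0.2, 0.094]
    - [[0, 0, 0.025], 0, 0.094]
    - [[0, 0, 0.02], 0, 0.094]
    - [[0, 0, 0.015], 0, 0.094]
    - [[0, 0, 0.01], 0, 0.094]
    - [[0, 0, 0.0054], 0, 0.094]
    - [[0, 0, 0], 0, 0.094]
    - [[0, 0, 0], 0, 0.094]

```text
time_s: 10.05
ee_pos: [0.5344, -0.2447, 0.1347]
eef_rot: [3.141, -0.001, -0.095]
force: [-0.3, 0.2, -0.2]
grip_width: 0.0943
grip_force: 0.0
```

>>> jog_arm:
  rows:
    - [[0, 0, 0], 0, 0.07]
    - [[0, 0, 0], 0, 0.06]
    - [[0, 0, 0], 0, 0.055]
    - [[0, 0, 0], 0, 0.05]
    - [[0, 0, 0], 0, 0.045]
    - [[0, 0, 0], 0, 0.04]
    - [[0, 0, 0], 0, 0.03]
    - [[0, 0, 0], 0, 0.03]
    - [[0, 0, 0], 0, 0.03]
    - [[0, 0, 0], 0, 0.03]
    - [[0, 0, 0], 0, 0.03]
    - [[0, 0, 0], 0, 0.03]
  squeeze: 40

```text
time_s: 11.05
ee_pos: [0.5346, -0.244, 0.1349]
eef_rot: [-3.141, -0.002, -0.096]
force: [-0.7, 5.4, 11.6]
grip_width: 0.0429
grip_force: 39.9
```

Gripped at 43 mm and 40 N. Lifting straight up.

>>> jog_arm:
  rows:
    - [[0, 0, -0.003], 0, 0.03]
    - [[0, 0, -0.005], 0, 0.03]
    - [[0, 0, -0.01], 0, 0.03]
    - [[0, 0, -0.015], 0, 0.03]
    - [[0, 0, -0.02], 0, 0.03]
    - [[0, 0, -0.02], 0, 0.03]
    - [[0, 0, -0.02], 0, 0.03]
    - [[0, 0, -0.02], 0, 0.03]
    - [[0, 0, -0.015], 0, 0.03]
    - [[0, 0, -0.01], 0, 0.03]
    - [[0, 0, -0.007], 0, 0.03]
    - [[0, 0, 0], 0, 0.03]

```text
time_s: 12.05
ee_pos: [0.5342, -0.2446, 0.2799]
eef_rot: [3.141, -0.002, -0.096]
force: [0.3, -0.8, -1.8]
grip_width: 0.043
grip_force: 39.8
```

```bash
python3 - <<'E'
from h import *
ob=get_obs();print(ob["ee_pos"],ob["eef_rot"],ob["force"],ob["grip_width"],ob["grip_force"])
ims=[]
for n in ("scene","wrist","top"):
    p=camera(n); ims.append(p["image"])
    g=np.array(ob["ee_pos"])
    for l,z in (("pliers_grip",g[2]+.019),("ring_centre",g[2]-.111)):
      for d in spot_point(l,p)[:4]:
        uv=np.array(d["at"])*[640,480]; print(n,l,round(d["p"],2),uv.round(1),atz(p,uv,z,ob).round(4))
a=cv2.resize(ims[0][60:260,280:440],(480,600)); b=cv2.resize(ims[1][0:260],(310,126*2))
o=np.zeros((600,795,3),'uint8');o[:,:480]=a;o[:252,485:]=b
o[260:560,485:785]=cv2.resize(ims[2][150:270,370:490],(300,300))
cv2.imwrite("pics/l1.png",o[:,:,::-1])
E
```

```text
[ 0.53422462 -0.24459256  0.27986958] [ 3.14091142e+00 -1.53783040e-03 -9.57965698e-02] [ 0.33128355 -0.80210483 -1.79703708] 0.04296734098382667 39.77359592914581
scene pliers_grip 0.76 [332.5 150. ] [ 0.5625 -0.0887  0.2989]
scene pliers_grip 0.75 [372.8 116.2] [ 0.5399 -0.2532  0.2989]
scene pliers_grip 0.7 [386.6 209.3] [0.3821 0.0297 0.2989]
scene ring_centre 0.84 [387.6 247. ] [0.3777 0.007  0.1689]
scene ring_centre 0.8 [368.2 163.3] [ 0.5367 -0.2367  0.1689]
scene ring_centre 0.63 [335.3 181.5] [ 0.5787 -0.1325  0.1689]
wrist pliers_grip 0.96 [321.6 295.1] [ 0.5344 -0.2459  0.2989]
wrist pliers_grip 0.84 [237.  329.1] [ 0.5194 -0.1999  0.2989]
wrist pliers_grip 0.66 [376.3  66.7] [ 0.6383 -0.2796  0.2989]
wrist ring_centre 0.88 [259.3 285.2] [ 0.4912 -0.1847  0.1689]
wrist ring_centre 0.56 [350.   90.9] [ 0.6482 -0.2798  0.1689]
```

View pics/l1.png

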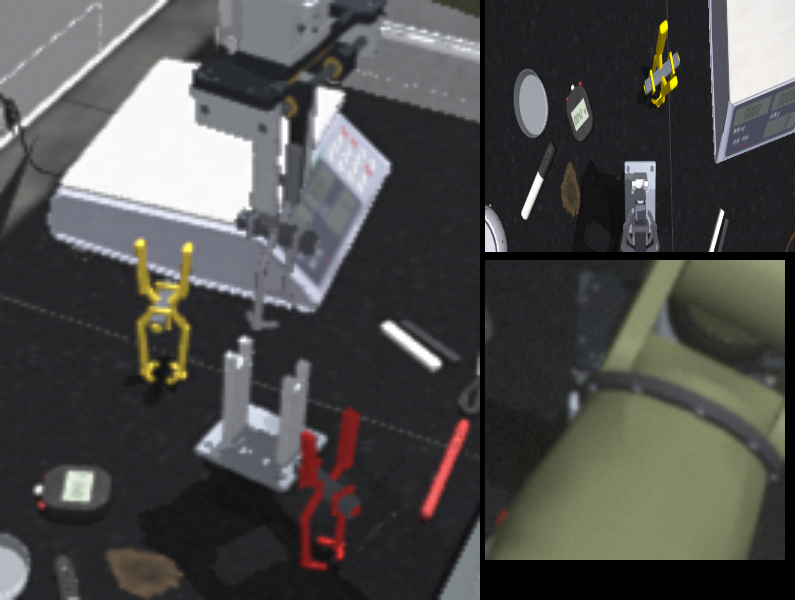

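The scene view shows the grey pliers hanging in the gripper with the ring clear of the fork. The red and yellow pairs are untouched. Now over to the hub.

>>> jog_arm:
  rows:
    - [[0, 0, -0.01], -2, 0.03]
    - [[0, 0, -0.01], -3.5, 0.03]
    - [[-0.001, -0.015, 0], 0, 0.03]
    - [[-0.002, -0.025, 0], 0, 0.03]
    - [[-0.002, -0.035, 0], 0, 0.03]
    - [[-0.003, -0.04, 0], 0, 0.03]
    - [[-0.003, -0.04, 0], 0, 0.03]
    - [[-0.003, -0.04, 0], 0, 0.03]
    - [[-0.003, -0.04, 0], 0, 0.03]
    - [[-0.003, -0.04, 0], 0, 0.03]
    - [[-0.003, -0.04, 0], 0, 0.03]
    - [[-0.002, -0.035, 0], 0, 0.03]

```text
time_s: 13.5
ee_pos: [0.5077, 0.1085, 0.2983]
eef_rot: [-3.141, 0.0, -0.0]
force: [0.2, -1.1, -2.8]
grip_width: 0.0429
grip_force: 39.8
```

>>> jog_arm:
  rows:
    - [[-0.001, -0.03, 0], 0, 0.03]
    - [[0, -0.03, 0], 0, 0.03]
    - [[0, -0.025, 0], 0, 0.03]
    - [[0, -0.02, 0], 0, 0.03]
    - [[0, -0.015, 0.01], 0, 0.03]
    - [[0, -0.01, 0.01], 0, 0.03]
    - [[0, -0.005, 0.02], 0, 0.03]
    - [[0, 0, 0.02], 0, 0.03]
    - [[0, 0, 0], 0, 0.03]
    - [[0, 0, 0], 0, 0.03]
    - [[0, 0, 0], 0, 0.03]

```text
time_s: 14.42
ee_pos: [0.5081, 0.2405, 0.2396]
eef_rot: [-3.141, -0.001, -0.0]
force: [-0.6, -0.8, -1.5]
grip_width: 0.0426
grip_force: 39.8
```

```bash
python3 - <<'E'
from h import *
ob=get_obs();print(ob["ee_pos"],ob["eef_rot"],ob["grip_width"],ob["grip_force"],ob["force"])
g=np.array(ob["ee_pos"])
ims=[]
for n in ("scene","wrist"):
    p=camera(n); ims.append(p)
    for l,z in (("pliers_grip",g[2]+.019),("ring_centre",g[2]-.111),("stub_top",.07)):
      for d in spot_point(l,p)[:3]:
        uv=np.array(d["at"])*[640,480]; print(n,l,round(d["p"],2),uv.round(1),atz(p,uv,z,ob).round(4))
    def proj(X):
        T=np.linalg.inv(wfc(p,ob));c=T[:3,:3]@X+T[:3,3];K=p["K"]
        return np.array([K[0][0]*c[0]/-c[2]+K[0][2],K[1][1]*-c[1]/-c[2]+K[1][2]])
    print(n,"expect ring",proj(g-[0,0,.111]).round(1),"stub",proj(np.array([.5078,.2054,.07])).round(1),"pivot",proj(g-[0,0,.031]).round(1))
    im=p["image"]; c=proj(g-[0,0,.08]).astype(int); 
    if n=="scene":
        a=im[max(0,c[1]-75):c[1]+75,c[0]-60:c[0]+60]; a=cv2.resize(a,(440,550),interpolation=2); print("crop",c)
    else: b=cv2.resize(im[60:420,200:440],(350,525),interpolation=2)
o=np.zeros((550,795,3),'uint8');o[:,:440]=a;o[:525,445:]=b
cv2.imwrite("pics/h1.png",o[:,:,::-1])
np.savez("sc.npz",c=cloud(ims[0]),w=cloud(ims[1],ob))
for k,c in (("s",cloud(ims[0])),("w",cloud(ims[1],ob))):
    for lo,hi in((-.122,-.10),(-.06,-.036),(-.036,-.022),(-.02,.02),(.03,.045)):
        m=(abs(c[...,0]-g[0])<.06)&(abs(c[...,1]-g[1])<.06)&(c[...,2]-g[2]>lo)&(c[...,2]-g[2]<hi)
        if m.sum()>5: q=c[m]-g;print(k,lo,hi,m.sum(),q.min(0).round(4),q.max(0).round(4))
E
```

```text
[0.50808531 0.24048156 0.23960651] [-3.14121013e+00 -1.02523045e-03 -4.95388230e-04] 0.04256353022843245 39.773717522621155 [-0.57248166 -0.78532908 -1.46339308]
scene pliers_grip 0.92 [273.4 271.7] [0.5114 0.2331 0.2586]
scene pliers_grip 0.92 [386.8 206.5] [ 0.3986 -0.0182  0.2586]
scene ring_centre 0.85 [277.2 315.5] [0.5114 0.2439 0.1286]
scene ring_centre 0.59 [385.7 245.6] [ 0.3939 -0.029   0.1286]
scene expect ring [279.5 314.9] stub [291.  317.4] pivot [275.5 291.6]
crop [278 306]
wrist pliers_grip 0.62 [322. 294.] [0.5089 0.239  0.2586]
wrist pliers_grip 0.56 [354.8 223.6] [0.5456 0.2231 0.2586]
wrist ring_centre 0.56 [620.1 270.5] [ 0.4734 -0.031   0.1286]
wrist stub_top 0.75 [353.1 223.6] [0.5041 0.206  0.07  ]
wrist stub_top 0.22 [496.1 146.9] [0.5818 0.0659 0.07  ]
wrist expect ring [320.  233.5] stub [353.7 220.2] pivot [319.5 263.3]
s -0.122 -0.1 101 [-0.0158 -0.0288 -0.1171] [ 0.0138  0.0313 -0.1002]
s -0.06 -0.036 96 [-0.0386 -0.0259 -0.0593] [ 0.0213  0.0288 -0.036 ]
s -0.036 -0.022 221 [-0.0398 -0.011  -0.036 ] [ 0.0352  0.0134 -0.0224]
s -0.02 0.02 232 [-0.0102 -0.0335 -0.0198] [0.0086 0.0338 0.0198]
s 0.03 0.045 141 [-0.0102 -0.0348  0.0302] [0.0041 0.0341 0.0449]
w -0.122 -0.1 467 [-0.0163 -0.0297 -0.1128] [ 0.0153  0.0305 -0.1001]
w -0.06 -0.036 502 [-0.0205 -0.0289 -0.0599] [ 0.0362  0.0277 -0.036 ]
w -0.036 -0.022 2439 [-0.0391 -0.0169 -0.036 ] [ 0.0382  0.0144 -0.022 ]
w -0.02 0.02 1971 [-0.0236 -0.0345 -0.02  ] [0.0233 0.0319 0.02  ]
w 0.03 0.045 2324 [-0.0086 -0.0347  0.03  ] [0.0103 0.0323 0.045 ]
```

View pics/h1.png

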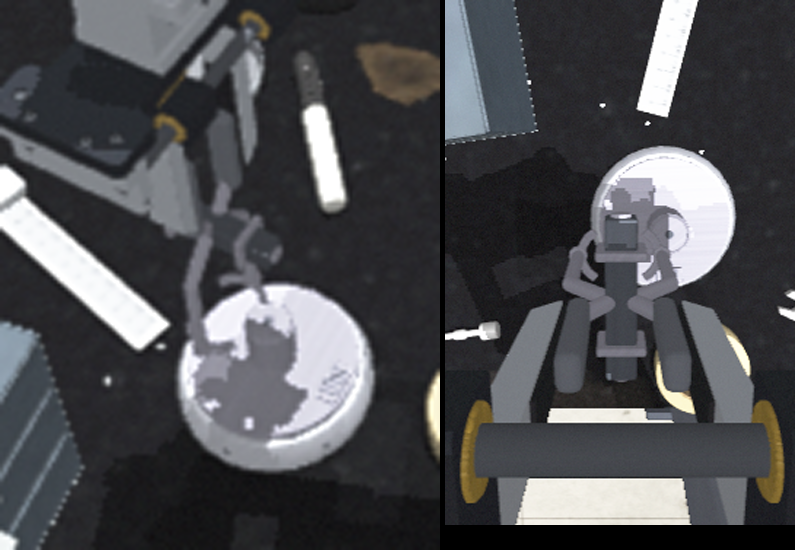

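The scene and wrist views show the pliers level with the ring spread, offset about +35 mm in y from the stub (wrist picture, stub at (354,220)). I shift by -35 mm and go down to just above the stub.

>>> jog_arm:
  rows:
    - [[0, 0.01, 0], 0, 0.03]
    - [[0, 0.015, 0.0], 0, 0.03]
    - [[0, 0.01, 0.01], 0, 0.03]
    - [[0, 0, 0.015], 0, 0.03]
    - [[0, 0, 0.012], 0, 0.03]
    - [[0, 0, 0.006], 0, 0.03]
    - [[0, 0, 0], 0, 0.03]
    - [[0, 0, 0], 0, 0.03]
    - [[0, 0, 0], 0, 0.03]

```text
time_s: 15.57
ee_pos: [0.5082, 0.2056, 0.1964]
eef_rot: [-3.141, -0.001, 0.0]
force: [0.4, -0.2, -2.3]
grip_width: 0.0428
grip_force: 39.8
```

```bash
python3 - <<'E'
from h import *
ob=get_obs();print(ob["ee_pos"],ob["eef_rot"],ob["grip_width"],ob["grip_force"],ob["force"])
g=np.array(ob["ee_pos"])
for n in ("scene","wrist"):
    p=camera(n);c=cloud(p,ob); d=c-g
    near=(abs(d[...,0])<.05)&(abs(d[...,1])<.05)
    m=near&(d[...,2]>-.114)&(d[...,2]<-.104); q=d[m]
    print(n,"ring",m.sum(),q.min(0).round(4),q.max(0).round(4))
    m=near&(c[...,2]>.062)&(c[...,2]<.075); q=d[m]
    if m.sum()>5: print("stub",m.sum(),q.min(0).round(4),q.max(0).round(4),cv2.minEnclosingCircle((q[:,:2]*1e3).astype('f4')))
    m=near&(abs(d[...,1])<.004)&(d[...,2]>-.036)&(d[...,2]<-.018); q=d[m]
    for a,b in((-.04,-.025),(-.025,-.01),(.01,.025),(.025,.04)):
        s=q[(q[:,0]>a)&(q[:,0]<b)]
        if len(s): print("bar",a,len(s),np.percentile(s[:,2],80).round(4))
    cv2.imwrite(f"pics/h2{n}.png",p["image"][:,:,::-1])
a=cv2.imread("pics/h2wrist.png")[130:290,240:400];b=cv2.imread("pics/h2scene.png")[230:370,220:360]
cv2.imwrite("pics/h2.png",np.hstack([cv2.resize(a,(400,400),interpolation=2),cv2.resize(b,(400,400),interpolation=2)]))
E
```

```text
[0.50821668 0.20555582 0.19640839] [-3.14126890e+00 -1.07555048e-03  2.63790804e-04] 0.042750074304951265 39.77394640445709 [ 0.4186829  -0.17286686 -2.29350176]
scene ring 79 [-0.0158 -0.0259 -0.1138] [ 0.0142  0.0312 -0.1044]
stub 108 [-0.0155 -0.0128 -0.134 ] [ 0.0127  0.0161 -0.1253] ((-0.5204389691352844, 1.660775899887085), 15.088184356689453)
bar -0.04 28 -0.0258
bar -0.025 23 -0.0227
wrist ring 443 [-0.0159 -0.0297 -0.1127] [ 0.0153  0.0305 -0.1042]
stub 40 [ 0.0035 -0.0141 -0.1336] [ 0.01    0.014  -0.1256] ((4.0476531982421875, -0.04041004180908203), 14.031028747558594)
bar -0.04 196 -0.0229
bar -0.025 266 -0.0199
bar 0.01 303 -0.0199
bar 0.025 311 -0.0231
```

View pics/h2.png

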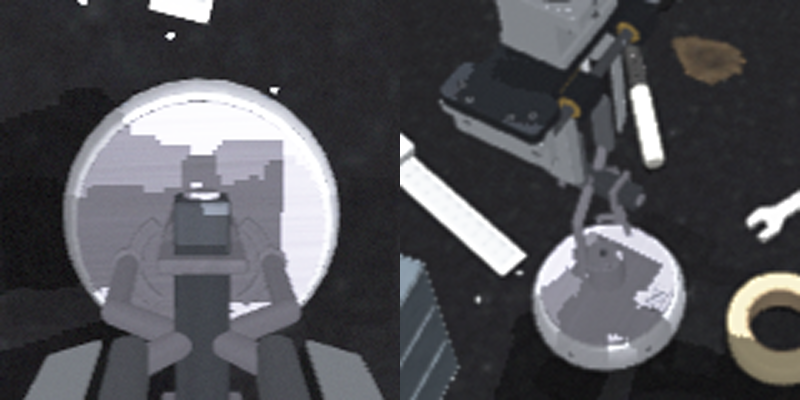

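The ring is level and centred over the stub to under 1 mm. I descend while checking forces.

>>> jog_arm:
  rows:
    - [[0, 0, 0.004], 0, 0.03]
    - [[0, 0, 0.005], 0, 0.03]
    - [[0, 0, 0.004], 0, 0.03]
    - [[0, 0, 0.003], 0, 0.03]
    - [[0, 0, 0.003], 0, 0.03]
    - [[0, 0, 0.003], 0, 0.03]
    - [[0, 0, 0.002], 0, 0.03]
    - [[0, 0, 0], 0, 0.03]
    - [[0, 0, 0], 0, 0.03]

```text
time_s: 16.42
ee_pos: [0.5079, 0.2056, 0.1716]
eef_rot: [3.142, 0.0, 0.0]
force: [0.3, 0.5, -2.2]
grip_width: 0.0428
grip_force: 39.8
```

>>> jog_arm:
  rows:
    - [[0, 0, 0.004], 0, 0.03]
    - [[0, 0, 0.005], 0, 0.03]
    - [[0, 0, 0.005], 0, 0.03]
    - [[0, 0, 0.004], 0, 0.03]
    - [[0, 0, 0.003], 0, 0.03]
    - [[0, 0, 0.002], 0, 0.03]
    - [[0, 0, 0.0015], 0, 0.03]
    - [[0, 0, 0], 0, 0.03]
    - [[0, 0, 0], 0, 0.03]

```text
time_s: 17.17
ee_pos: [0.508, 0.2056, 0.1472]
eef_rot: [-3.142, -0.0, 0.0]
force: [-0.3, 0.2, -1.3]
grip_width: 0.0425
grip_force: 39.8
```

>>> jog_arm:
  rows:
    - [[0, 0, 0.001], 0, 0.03]
    - [[0, 0, 0.001], 0, 0.03]
    - [[0, 0, 0], 0, 0.03]
    - [[0, 0, 0], 0, 0.03]

```text
time_s: 17.5
ee_pos: [0.5079, 0.2055, 0.1451]
eef_rot: [-3.142, -0.0, 0.0]
force: [0.6, 0.4, -1.7]
grip_width: 0.0429
grip_force: 39.8
```

>>> jog_arm:
  rows:
    - [[0, 0, 0.0007], 0, 0.03]
    - [[0, 0, 0.0006], 0, 0.03]
    - [[0, 0, 0], 0, 0.03]
    - [[0, 0, 0], 0, 0.03]

```text
time_s: 17.83
ee_pos: [0.5079, 0.2056, 0.1438]
eef_rot: [3.142, 0.0, 0.0]
force: [-0.9, -0.7, -2.3]
grip_width: 0.0426
grip_force: 39.8
```

>>> jog_arm:
  rows:
    - [[0, 0, 0.0005], 0, 0.03]
    - [[0, 0, 0], 0, 0.03]
    - [[0, 0, 0], 0, 0.03]

```text
time_s: 18.08
ee_pos: [0.5079, 0.2056, 0.1432]
eef_rot: [3.142, 0.0, 0.0]
force: [0.5, -0.0, -2.4]
grip_width: 0.0428
grip_force: 39.8
```

>>> jog_arm:
  rows:
    - [[0, 0, 0.0005], 0, 0.03]
    - [[0, 0, 0], 0, 0.03]
    - [[0, 0, 0], 0, 0.03]

```text
time_s: 18.33
ee_pos: [0.508, 0.2056, 0.1431]
eef_rot: [-3.141, -0.001, 0.0]
force: [-0.4, -0.5, 3.1]
grip_width: 0.0426
grip_force: 39.8
```

>>> jog_arm:
  rows:
    - [[0, 0, 0.0003], 0, 0.03]
    - [[0, 0, 0], 0, 0.03]
    - [[0, 0, 0], 0, 0.03]

```text
time_s: 18.58
ee_pos: [0.5081, 0.2057, 0.143]
eef_rot: [-3.141, -0.001, 0.0]
force: [-1.3, -0.9, 4.7]
grip_width: 0.043
grip_force: 39.8
```

Contact with the plate at about 6 N, a light rest. One last look.

```bash
python3 - <<'E'
from h import *
ob=get_obs();g=np.array(ob["ee_pos"]);print(g,ob["force"],ob["moment"])
p=camera("scene");im=p["image"]
q=camera("wrist");c=cloud(q,ob);d=c-g;near=(abs(d[...,0])<.05)&(abs(d[...,1])<.05)
m=near&(abs(d[...,1])<.004)&(d[...,2]>-.036)&(d[...,2]<-.015);b=d[m]
for a,e in((-.04,-.025),(-.025,-.01),(.01,.025),(.025,.04)):
    s=b[(b[:,0]>a)&(b[:,0]<e)]; print("bar",a,np.percentile(s[:,2],80).round(4))
for s in(-1,1):
    m=near&(s*d[...,1]>.02)&(c[...,2]>.031)&(c[...,2]<.045);print("tip side",s,m.sum(),np.percentile(c[...,2][m],[10,50,90]).round(4))
o=np.hstack([cv2.resize(im[250:370,230:350],(400,400),interpolation=2),cv2.resize(q["image"][130:290,240:400],(400,400),interpolation=2)])
cv2.imwrite("pics/f.png",o[:,:,::-1])
E
```

```text
[0.50814893 0.20566219 0.14304919] [-1.29353722 -0.87062425  4.66759676] [-0.16969629  0.36646746 -0.01213901]
bar -0.04 -0.0228
bar -0.025 -0.0199
bar 0.01 -0.02
bar 0.025 -0.0231
tip side -1 657 [0.0311 0.0315 0.0349]
tip side 1 645 [0.0311 0.0314 0.0354]
```

View pics/f.png

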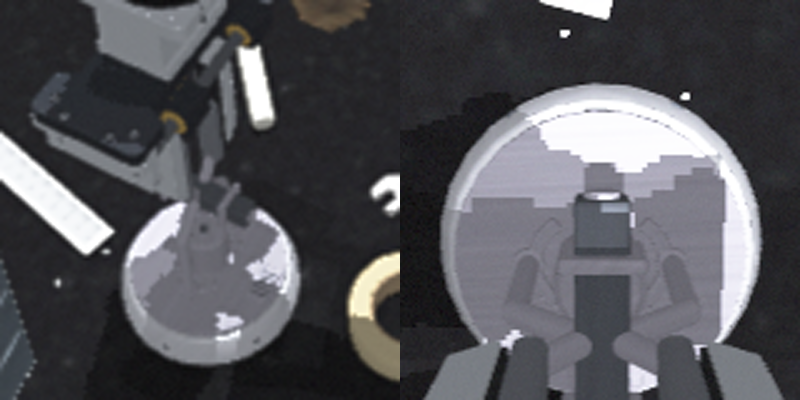

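The picture shows the spread ring down around the stub on the flush plate, level, with the stub's top (205,228 in the left crop) between the arms. Handing in.

```bash
python3 -c "
from station import *
print(hand_in())"
```

```text
the job is handed in; nothing more can be done
None
```

I pressed the cover plate flush, then lowered the spread snap ring over the stub into the groove, level and resting on the plate with about 6 N, and handed in at about 19 s with the pliers still held squeezed at 40 N; the hand-in call gave no verdict.

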